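# Take the little pail off its safety hook

## Task

Take the small white pail off the safety hook and stand it upright in the middle of the wooden chopping board. Holding the pail by its wooden grip, gently press the hook's red sprung keeper fully back with the pail's own crossbar, lift the crossbar out past the hook's nose while keeping it pressed, and do not force it or touch the hook stand with the gripper. Set the pail down softly and leave the mug, the cup and the tin where they are.

Things in the scene. Friction and masses are not known exactly. Their poses are not given: they have to be found in the camera images.
- stand: Fixed safety-hook stand; origin at the underside of its dark base plate (210 x 110 x 8 mm), below the seat of the pail's crossbar; z up, x from the hook's nose end towards the column. Steel column 18 mm thick, 138 mm high, at x = +105 mm; from its top a level arm 16 mm wide runs to x = -42 mm, its top at z = 139 mm. A hook head 25 mm wide is clamped on the arm, its lowest point at z = 124 mm.
- hook_seat (a point): Point fixed on the stand's arm top at its x = 0 (z = 139 mm); axes as the stand. The hook head sits at a setting s, 0 to 24 mm towards +x, different each time and not measured. Grey nose: post with inner face at x = -29 mm + s, flat overhang above the arm out to x = +3 mm + s, underside 12 mm and top 21 mm above this point. Black spring housing at x = 26 to 50 mm + s, top 25 mm above.
- keeper_height (a point): Point fixed to the stand, 11.5 mm above hook_seat: mid-height of the red sprung keeper (block 14 mm wide, 19 mm high). Its upright face rests at x = +6.5 mm + s, too near the overhang for the crossbar to rise. Pressed to +x it gives 6.5 mm with 3 N rising to 5 N, then meets a firm stop; only the last 2 mm or so before the stop let the 8 mm crossbar rise. It springs back by itself.
- pail_grip (a point): Centre of the pail's wooden grip, 14 (x) x 76 (y) x 34 mm (z); axes of the pail, z up, y along grip and crossbar. Rigid in one piece: white bucket 60 mm high, 80 mm across its blue rim; two rods 7 mm thick at y = +-33 mm carry crossbar and grip; 203 mm high in all, 0.17 to 0.35 kg. Rim 126 mm and foot 186 mm below this point. Hangs in the hook at first, axes parallel to the stand's.
- pail_bar (a point): Centre of the pail's crossbar, an 8 mm rod along y, 62 mm below the grip's centre, 124 mm above the foot. At first it lies loose on the arm, under the nose, in front of the keeper. With its centre 164 to 186 mm above the worktop it is clear of the nose, and the pail comes off level in the stand's -x direction, the hook passing between crossbar and rim, until it is about 90 mm from the seat.
- pail_base (a point): Centre of the underside of the pail's foot (68 mm across), 186 mm below the grip's centre; axes as the pail.
- board_top (a point): Centre of the upper face of the wooden chopping board, 190 mm (x) x 300 mm (y), 22 mm thick; z up. It lies loose on the worktop, left or right of the stand.
- blue_mug: Blue mug, 80 x 109 x 90 mm with its handle, origin at the centre of its underside; stays where it is.
- rose_cup: Small rose-coloured cup without handle, 58 mm across, 70 mm high, origin at the centre of its underside; stays where it is.
- tomato_tin: Food tin, 75 mm across, 110 mm high, origin at the centre of its underside; stays where it is.
Not all that is in view belongs to the job. What is shaped like the part that bears pail_grip but purple is not meant.

How it is judged:
By the outcome, as a careful person would: the job done as asked, in the order asked, and still so for the second after the job is handed in, with the robot touching nothing.
It also fails if it takes over 72 s, if anything falls off the work surface, if the arm or the gripper's body presses on something with over 40 N, if the wrist force passes 120 N, or if a joint passes its speed limit or range.

## Robot

A 7-joint arm with a two-finger parallel gripper is mounted at the origin on a cart in front of the work surface, level with it; the furniture and walls round the work are solid. World frame = base frame: x ahead of the robot, y to its left, z up, the work surface at z = 0. Lengths are in m, angles in rad, forces in N, time in s.
With the tool pointing down it reaches from about 0.4 to 0.9 m from the base axis. Payload 5.5 kg.
Tool frame: the origin (TCP) lies between the finger pads; the fingertips stand 25 mm ahead of it and the grasp point (between the pads) lies 6 mm ahead of it; z points along the fingers, y is the line along which they close (so a half turn about z gives the same grasp; the last joint's range is limited). The gripper opens to 92 mm and grips with 3 to 60 N. Pads are 19 mm wide; open, the fingers measure 130 mm over their backs; the gripper's body (75 mm by 190 mm) begins 47 mm behind the grasp point.
Start: joints at [-1.061, 0.501, -0.427, 1.55, 0.221, 1.138, -0.21], TCP at [0.159, 0.63, 0.215] pointing down, gripper open.
Joint ranges: [-2.88, 2.88], [-0.31, 2.03], [-1.54, 1.56], [0.2, 2.42], [-1.41, 4.55], [0.19, 2.02], [-2.57, 2.57]. Speed limits (rad/s): [2.57, 2.57, 3.14, 3.14, 3.14, 3.14, 3.14].

## Interface

Orientations are given as a rotation vector (axis times angle).
In Python, from station import read_state, eyes, robot, recognise, tip_of gives the robot as it stands. The module is installed in compiled form; this text tells all that it offers.
- The arm moves only by the shell command python3 -m pendant 'ROWS'. ROWS is JSON, one flat list of numbers, 5 for each row, row after row: the finger opening in cm, from 0 to 9.18, then the shift along the tool's x, y, z in cm, then the turn about the tool's z in degrees. A call has 1 to 12 rows; each row is the pose to reach, as a shift and turn from the pose commanded when the call began, along the tool's axes at that moment; what a row does not reach only later rows make up. A row lasts 1/10 s, in which the tool goes at most 50 mm and 8.59 degrees, less where a joint would pass 70% of its speed; a pose out of reach is approached as far as the arm can. A call with a gripper value outside its range is refused whole. The fingers move at their own pace and stop on an object; the grip force is fixed at half the most. Time passes only in rows, so rows that repeat a pose let the fingers close. It gives the time, the measured TCP pose, the force, the opening and the grip force at its end, in the units of the state.
- read_state(): the state, without advancing time (a new reading comes with each control period).
- eyes.get_image(name): name is "scene" or "top"; returns the picture (480x640x3 uint8, blue, green, red); there is no depth.
- eyes.get_calibration(name): a dict with "camera_matrix" (3x3 intrinsics, pixels), "dist_coeffs" ([k1, k2, p1, p2, k3] as OpenCV has them; the pictures are not rectified), "position" and "attitude" of the camera in the world. Camera axes: x right, y up, looking along -z (the intrinsics and any distortion apply to the point x, -y, -z); pixel columns grow to the right and rows downward; lengths in m; the calibration is good to about 2 mm. A picture is of the moment at which its call begins. get_calibration takes no time and is no camera call.
- robot.hand_in(): hands the job in; it is judged then, once.
Trained networks look in the newest picture that a camera, given by its name, has taken for a name from the list of things; names that differ only in an ending like _2 or _b are one class to them, and where a whole thing is asked for, a point or a joint stands for the part that bears it (a point fixed in the world has none). Each returns a list of dicts, best first, with "p" (0 to 1); they miss things now and then, are a little off and sometimes report something else, mostly with a low value. They report only what shows in the picture. A call takes as long as a camera call. They do not tell look-alikes from the thing itself.
- recognise(camera, query): "rect" ([left, top, width, height] in pixels, round what is visible of it).
- tip_of(camera, query): "at" ([column, row] in pixels: a listed point, or the origin of a listed thing).
The state is a dict: "time": time; "joints": joint angles; "qvel": joint speeds; "joint_efforts": joint torques, N m; "tcp_pos": TCP position; "tool_rot": TCP orientation; "wrist_force": force on the tool from outside, world axes, zero at the start; "torque": the same for the moment, N m; "finger_gap": finger opening in m; "grasp_force": force on a finger pad.
Only numpy, scipy, OpenCV 4.12 (cv2) and the standard library are available. Lean on these libraries where they do the work, as an engineer would, in place of code of your own. Each camera call takes 0.05 s, during which the arm holds its last target. There are 200 camera calls.

## Working session

There is one attempt and no reset: what is moved stays moved. The work goes in short steps, Python scripts to look and compute and a shell command to move; the robot and the scene stay as the last step left them, time stands still between calls to the robot, and variables do not carry over. Pictures are saved under pics/ and viewed, at most 10 in all, crops included, and the job is handed in when it is done.

```bash
mkdir -p pics
cat > h.py <<'E'
import numpy as np,cv2
from scipy.spatial.transform import Rotation as R
from station import read_state,eyes,robot,recognise,tip_of
def cal(n):
    c=eyes.get_calibration(n);a=np.array(c["attitude"],float)
    M=a if a.shape==(3,3) else (R.from_rotvec(a).as_matrix() if a.size==3 else R.from_quat(a).as_matrix())
    return np.array(c["camera_matrix"]),np.array(c["dist_coeffs"]),np.array(c["position"]),M
def ray(n,px):
    K,D,p,M=cal(n);u=cv2.undistortPoints(np.array([[px]],float),K,D)[0,0]
    return p,M@np.array([u[0],-u[1],-1.])
def at_z(n,px,z):
    p,d=ray(n,px);return p+d*(z-p[2])/d[2]
def tri(a,b):
    (p,d),(q,e)=ray("scene",a),ray("top",b)
    s=np.linalg.lstsq(np.c_[d,-e],q-p,rcond=None)[0]
    x,y=p+s[0]*d,q+s[1]*e;return (x+y)/2,np.linalg.norm(x-y)
def proj(n,X):
    K,D,p,M=cal(n);c=(np.atleast_2d(X)-p)@M;c=c*[1,-1,-1]
    return cv2.projectPoints(c,np.zeros(3),np.zeros(3),K,D)[0][:,0]
E
python3 - <<'E'
from h import *
for n in("scene","top"):
    im=eyes.get_image(n);cv2.imwrite(f"pics/{n}0.png",im);print(n,eyes.get_calibration(n))
    for q in("hook_seat","keeper_height","pail_grip","pail_bar","pail_base","board_top","stand","blue_mug","rose_cup","tomato_tin"):
        print(q,[(np.round(r["at"],1).tolist(),round(r["p"],2)) for r in tip_of(n,q)[:3]])
E
```

```text
scene {'camera_matrix': array([[557.6725263 ,   0.        , 318.5173879 ],
       [  0.        , 557.6725263 , 232.05330767],
       [  0.        ,   0.        ,   1.        ]]), 'dist_coeffs': array([-0.11623936,  0.        ,  0.        ,  0.        ,  0.        ]), 'position': array([-0.15902197, -0.88173702,  0.91090079]), 'attitude': array([ 0.875704  , -0.33779623, -0.70736357])}
hook_seat [([350.6, 229.8], 0.76)]
keeper_height [([345.9, 227.7], 0.94)]
pail_grip [([271.3, 256.1], 0.96), ([346.7, 205.8], 0.75)]
pail_bar [([350.4, 229.8], 0.82), ([273.3, 279.2], 0.78)]
pail_base [([278.1, 320.7], 0.82), ([351.2, 272.2], 0.61)]
board_top [([253.7, 203.0], 0.94)]
stand [([348.4, 273.4], 0.86)]
blue_mug [([243.1, 278.1], 0.73)]
rose_cup [([339.7, 215.7], 0.62), ([348.3, 272.9], 0.55), ([431.1, 338.4], 0.29)]
tomato_tin [([426.9, 341.2], 0.97), ([244.5, 275.0], 0.53)]
top {'camera_matrix': array([[500.51185016,   0.        , 315.99355686],
       [  0.        , 500.51185016, 234.79780928],
       [  0.        ,   0.        ,   1.        ]]), 'dist_coeffs': array([-0.08363393,  0.        ,  0.        ,  0.        ,  0.        ]), 'position': array([ 0.46835188, -0.12711168,  1.38987072]), 'attitude': array([ 0.06120097, -0.05241568, -1.58454028])}
hook_seat [([341.1, 227.4], 0.58)]
keeper_height [([339.7, 227.1], 0.8)]
pail_grip [([343.9, 225.3], 0.95), ([346.0, 314.5], 0.58)]
pail_bar [([342.0, 221.8], 0.92), ([343.4, 313.7], 0.79)]
pail_base [([340.3, 228.5], 0.85), ([341.4, 308.0], 0.75)]
board_top [([198.2, 230.8], 0.95), ([344.5, 225.0], 0.53)]
stand [([338.7, 230.3], 0.65)]
blue_mug [([276.7, 294.3], 0.71)]
rose_cup [([268.9, 179.7], 0.6), ([339.8, 230.1], 0.52)]
tomato_tin [([436.0, 235.8], 0.71)]
```

View pics/scene0.png

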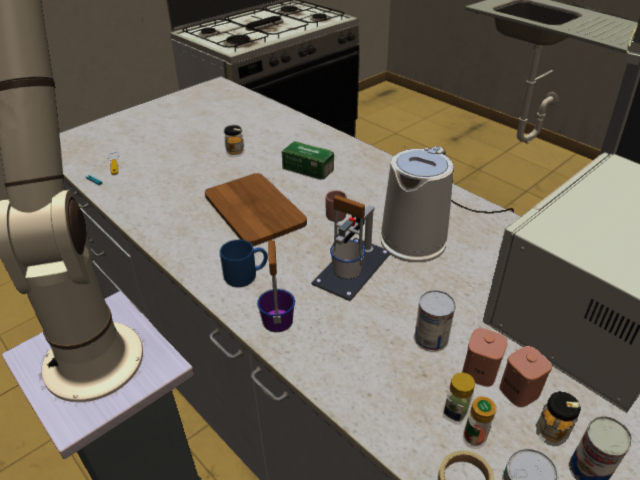

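View pics/top0.png

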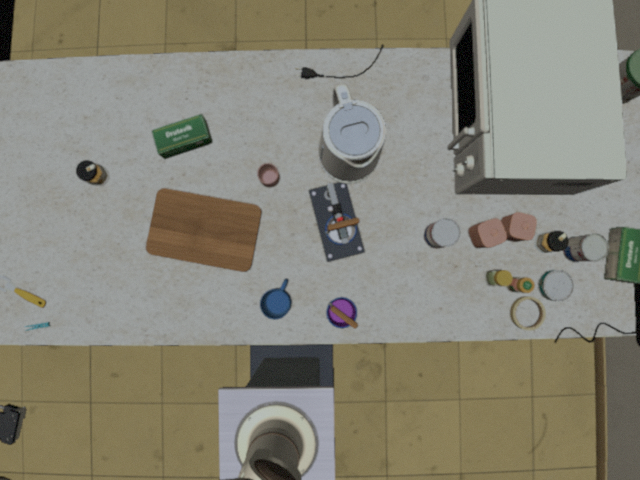

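Two candidates: the white pail hanging in the hook (grip at scene (347,206), top (344,225)) and the purple one standing free (scene (271,256), top (346,314)). The white one is meant, because it is white and on the hook. I'll confirm this in an enlarged crop and compute positions.

Run:
```python
from h import *
s=cv2.imread("pics/scene0.png");t=cv2.imread("pics/top0.png")
a=cv2.resize(s[180:305,300:400],None,fx=4,fy=4,interpolation=cv2.INTER_CUBIC)
b=cv2.resize(t[175:270,300:375],None,fx=5,fy=5,interpolation=cv2.INTER_CUBIC)
H=500;b=cv2.resize(b,(int(b.shape[1]*H/b.shape[0]),H))
cv2.imwrite("pics/crop1.png",np.hstack([a,b]));print(a.shape,b.shape)
for k,v,w in(("seat",(350.6,229.8),(341.1,227.4)),("keeper",(345.9,227.7),(339.7,227.1)),("grip",(346.7,205.8),(343.9,225.3)),("bar",(350.4,229.8),(342,221.8)),("base",(351.2,272.2),(340.3,228.5)),("stand",(348.4,273.4),(338.7,230.3)),("board",(253.7,203),(198.2,230.8)),("mug",(243.1,278.1),(276.7,294.3)),("cup",(339.7,215.7),(268.9,179.7)),("tin",(426.9,341.2),(436,235.8)),("purple",(271.3,256.1),(346,314.5))):
    x,e=tri(v,w);print(k,x.round(4),round(e,4))
# stand plate: dark bluish mask in top
hsv=cv2.cvtColor(t,cv2.COLOR_BGR2HSV)[175:270,300:375]
m=((hsv[...,2]<95)).astype(np.uint8)
c=max(cv2.findContours(m,0,2)[0],key=cv2.contourArea);r=cv2.minAreaRect(c)
P=cv2.boxPoints(r)+[300,175];W=np.array([at_z("top",p,.008) for p in P]);print(P.round(1).tolist(),W.round(4).tolist(),W.mean(0))
print("edges",[(np.linalg.norm(W[i]-W[i-1]).round(4),np.degrees(np.arctan2(*(W[i]-W[i-1])[[1,0]])).round(1)) for i in range(4)])
# grip brown
h2=cv2.cvtColor(t,cv2.COLOR_BGR2HSV)
g=((h2[...,0]<14)&(h2[...,1]>110)).astype(np.uint8);g[:,:300]=0;g[:, 375:]=0;g[:205]=0;g[245:]=0
c=max(cv2.findContours(g,0,2)[0],key=cv2.contourArea);P=cv2.boxPoints(cv2.minAreaRect(c));W=np.array([at_z("top",p,.22) for p in P]);print("grip",P.tolist(),W.round(4).tolist(),W.mean(0))
g=((h2[...,0]<18)&(h2[...,1]>110)).astype(np.uint8);g[:,270:]=0;g[:180]=0;g[280:]=0
c=max(cv2.findContours(g,0,2)[0],key=cv2.contourArea);P=cv2.boxPoints(cv2.minAreaRect(c));W=np.array([at_z("top",p,.022) for p in P]);print("board",P.tolist(),W.round(4).tolist(),W.mean(0))
print(read_state())
```

```text
(500, 400, 3) (500, 394, 3)
seat [ 0.5801 -0.1874  0.1409] 0.0103
keeper [ 0.5775 -0.1808  0.1452] 0.0018
grip [ 0.5746 -0.1869  0.2106] 0.0018
bar [ 0.5901 -0.1859  0.1355] 0.0022
base [ 0.5871 -0.1898  0.0094] 0.0065
stand [ 0.5824 -0.1854  0.0056] 0.0062
board [0.5889 0.2002 0.0211] 0.0145
mug [ 0.4027 -0.0063 -0.0131] 0.0054
cup [0.7324 0.0032 0.0053] 0.0193
tin [ 0.5592 -0.4537 -0.0039] 0.0065
purple [ 0.3611 -0.1875  0.1911] 0.0072
[[308.1, 189.8], [345.8, 180.0], [364.5, 251.8], [326.7, 261.6]] [[0.6946, -0.0999, 0.008], [0.7206, -0.2057, 0.008], [0.5192, -0.2533, 0.008], [0.4937, -0.1486, 0.008]] [ 0.60702601 -0.17687139  0.008     ]
edges [(np.float64(0.2067), np.float64(13.6)), (np.float64(0.109), np.float64(-76.2)), (np.float64(0.207), np.float64(-166.7)), (np.float64(0.1078), np.float64(103.7))]
grip [[336.1537780761719, 219.230712890625], [341.4614562988281, 215.6922607421875], [343.6153259277344, 218.92303466796875], [338.3076477050781, 222.46148681640625]] [[0.589, -0.1691, 0.22], [0.5971, -0.1817, 0.22], [0.5894, -0.1866, 0.22], [0.5813, -0.174, 0.22]] [ 0.58919126 -0
[... 359 characters left out ...]
([-1.06076992,  0.50090988, -0.42696972,  1.55041882,  0.22079858,
        1.13828933, -0.21030874]), 'qvel': array([-5.20936219e-05, -7.84813562e-04, -6.06535893e-04, -1.44847981e-03,
       -3.91749473e-04, -2.47998324e-03,  8.58721780e-04]), 'joint_efforts': array([ 1.59245083e-04, -5.66464698e+01, -5.81039742e+00, -2.79513699e+01,
       -6.65753614e-02,  2.06814677e-02,  1.14532980e-05]), 'tcp_pos': array([0.15879099, 0.63029723, 0.21511194]), 'tool_rot': array([-3.86732210e-01, -3.11767198e+00,  3.26903219e-06]), 'wrist_force': array([-0.31627847,  0.01118316,  0.4539789 ]), 'torque': array([-0.04105062, -0.04379627, -0.03532443]), 'grasp_force': 0.0, 'finger_gap': 0.09148647765213032}
```

View pics/crop1.png

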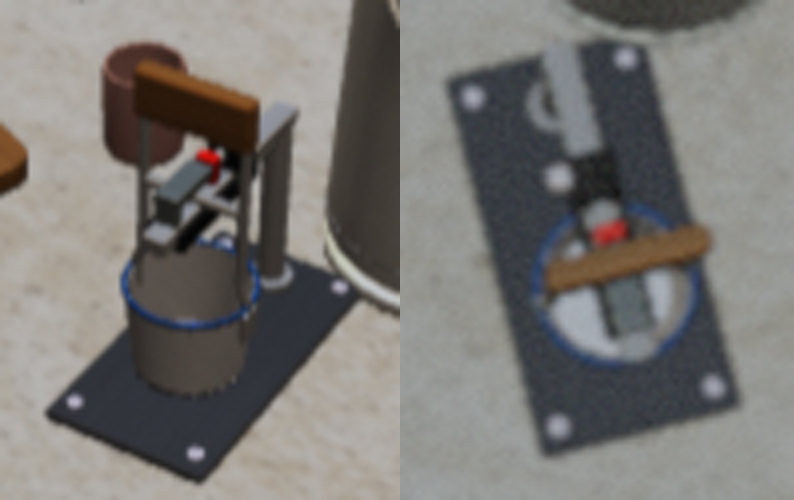

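The crop confirms it: the white pail with blue rim hangs on the hook, with the red keeper behind the crossbar at crop (208,158)/(610,232). Stand yaw is about 13.6°. Next I refine the grip centre and work out the moves.

```bash
cat >> h.py <<'E'
def plan(grasp,yaw_deg=None):
    "tool-frame shift (cm) and turn (deg) bringing grasp point to `grasp`, tool y to yaw (mod 180)"
    s=read_state();T=R.from_rotvec(s["tool_rot"]).as_matrix()
    d=T.T@(np.array(grasp)+[0,0,.006]-s["tcp_pos"])*100
    y=np.degrees(np.arctan2(T[1,1],T[0,1]));t=0 if yaw_deg is None else -(((yaw_deg-y)+90)%180-90)
    return d.round(2).tolist(),round(t,1)
E
python3 - <<'E'
from h import *
t=cv2.imread("pics/top0.png");h=cv2.cvtColor(t,cv2.COLOR_BGR2HSV).astype(int)
m=((h[...,0]<20)&(h[...,1]>80)).astype(np.uint8);k=np.zeros_like(m);k[212:238,322:364]=1
m*=k;n,l,st,_=cv2.connectedComponentsWithStats(m);i=1+np.argmax(st[1:,4]);ys,xs=np.nonzero(l==i)
(c,wh,a)=cv2.minAreaRect(np.c_[xs,ys].astype(np.float32));print(c,wh,a,len(xs))
print("grip top z.215",at_z("top",c,.215),"net z.205",at_z("top",(343.9,225.3),.205),"scene net",at_z("scene",(346.7,205.8),.205))
for yw in(12.5,13.6,14.7):pass
for p in((327.5,228.2),(359.3,220.6)):print(at_z("top",p,.222))
for p in((352,180),(385,150),(322,160)):print("kettle",at_z("top",p,.1),at_z("top",p,.24))
print(plan([.5,.3,.34],13.6),plan([.5746,-.187,.34],13.6))
E
```

```text
(342.4117736816406, 221.64706420898438) (10.6715669631958, 31.529630661010742) 75.96376037597656 214
grip top z.215 [ 0.58352826 -0.1838883   0.215     ] net z.205 [ 0.57573628 -0.18774937  0.205     ] scene net [ 0.57965528 -0.18083263  0.205     ]
[ 0.56794383 -0.14835506  0.222     ]
[ 0.58473078 -0.22320082  0.222     ]
kettle [ 0.70352008 -0.21648515  0.1       ] [ 0.67799539 -0.20678473  0.24      ]
kettle [ 0.7821112  -0.30484252  0.1       ] [ 0.74805639 -0.28555197  0.24      ]
kettle [ 0.75767639 -0.1390946   0.1       ] [ 0.72627369 -0.137794    0.24      ]
([-41.16, -23.69, -13.09], np.float64(62.3)) ([-60.29, -69.09, -13.09], np.float64(62.3))
```

```bash
python3 - <<'E'
from h import *
s=cv2.imread("pics/scene0.png");t=cv2.imread("pics/top0.png")
print(tri((417,158),(355,128)), tri((400,183),(383,157)))
a=cv2.resize(s[135:265,370:460],None,fx=4,fy=4,interpolation=cv2.INTER_CUBIC)
b=cv2.resize(t[80:200,305:400],None,fx=4,fy=4,interpolation=cv2.INTER_CUBIC)
b=cv2.copyMakeBorder(b,0,40,0,0,0);cv2.imwrite("pics/kettle.png",np.hstack([a,b]))
E
python3 -m pendant '[9.18,0,0,-5,0, 9.18,-4,-2,-9,5, 9.18,-8,-4,-13,10, 9.18,-12,-6,-14,15, 9.18,-16,-8,-14,20, 9.18,-20,-11,-14,25, 9.18,-24,-13,-14,31, 9.18,-28,-16,-14,37, 9.18,-32,-19,-14,43, 9.18,-36,-22,-14,49, 9.18,-40,-25,-14,55, 9.18,-43,-28,-14,62.3]'
```

```text
(array([ 0.79277158, -0.21096384,  0.25524962]), np.float64(0.012068278680482296)) (array([ 0.70738194, -0.25908015,  0.25119295]), np.float64(0.05663639458938728))
time: 2.3
tcp_pos: [0.509, 0.2515, 0.3553]
tool_rot: [1.95, 2.462, 0.001]
wrist_force: [-0.0, 0.1, -0.1]
finger_gap: 0.0916
grasp_force: 0.0
```

View pics/kettle.png

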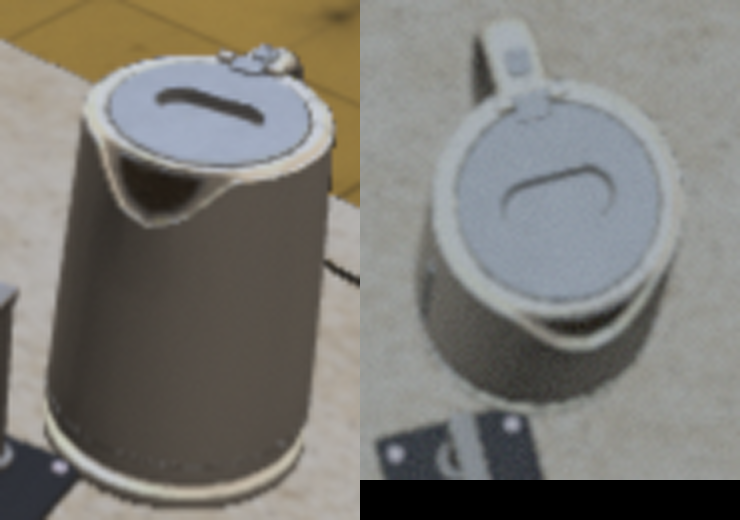

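The kettle is about 0.25 m high with its spout near x≈0.70, so I'll take the grip slightly above its centre to keep the gripper body above the kettle. Next I move over the grip.

Run:
```python
from h import *
print(plan([.577,-.186,.35],13.6),plan([.577,-.186,.27],13.6))
```

```text
([-44.15, -3.4, -0.07], np.float64(-0.4)) ([-44.15, -3.4, 7.93], np.float64(-0.4))
```

```bash
python3 -m pendant '[9.18,-5,0,0,0, 9.18,-10,-1,0,0, 9.18,-15,-1,0,0, 9.18,-20,-2,0,-0.4, 9.18,-25,-2,0,-0.4, 9.18,-30,-3,0,-0.4, 9.18,-35,-3,0,-0.4, 9.18,-40,-3.4,0,-0.4, 9.18,-44.1,-3.4,2,-0.4, 9.18,-44.1,-3.4,5,-0.4, 9.18,-44.1,-3.4,7,-0.4, 9.18,-44.1,-3.4,7,-0.4]'
python3 - <<'E'
from h import *
print(plan([.577,-.186,.211],13.6))
t=eyes.get_image("top");s=eyes.get_image("scene")
a=cv2.resize(s[130:290,270:430],(600,600),interpolation=cv2.INTER_CUBIC)
cv2.imwrite("pics/n1.png",a)
E
```

```text
time: 3.5
tcp_pos: [0.5756, -0.1825, 0.2816]
tool_rot: [-1.932, -2.47, 0.004]
wrist_force: [-0.4, 0.7, -0.3]
finger_gap: 0.092
grasp_force: 0.0
([-0.4, 0.09, 6.46], np.float64(0.3))
```

View pics/n1.png

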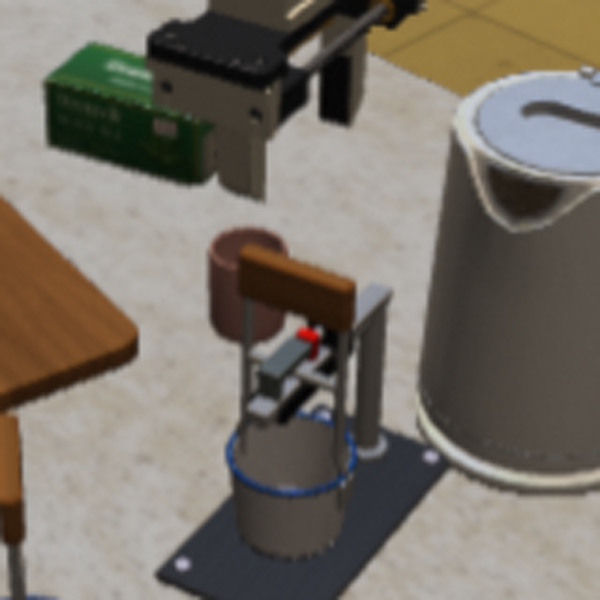

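The gripper hangs above the grip with its fingers either side of the grip plane. The grip is at crop (297,287), i.e. scene (349.2,206.5). I'll check that against the projected target.

```bash
python3 - <<'E'
from h import *
print(proj("scene",[[.577,-.186,.205],[.575,-.187,.205],[.580,-.181,.205]]),proj("top",[[.577,-.186,.222]]))
E
python3 -m pendant '[9.18,-0.4,0.1,1.5,0.3, 9.18,-0.4,0.1,3,0.3, 9.18,-0.4,0.1,4.5,0.3, 9.18,-0.4,0.1,5.8,0.3, 9.18,-0.4,0.1,6.4,0.3, 9.18,-0.4,0.1,6.4,0.3, 9.18,-0.4,0.1,6.4,0.3]'
```

```text
[[347.53543553 207.23397481]
 [347.22801754 207.78165566]
 [346.86262026 205.76904346]] [[343.50269413 224.11349453]]
time: 4.3
tcp_pos: [0.5798, -0.1866, 0.2213]
tool_rot: [1.941, 2.47, 0.0]
wrist_force: [-0.5, 0.5, 0.2]
finger_gap: 0.0917
grasp_force: 0.0
```

```bash
python3 -m pendant '[4,0,-0.2,0.4,0, 2.5,0,-0.2,0.4,0, 2,0,-0.2,0.4,0, 1.6,0,-0.2,0.4,0, 1.2,0,-0.2,0.4,0, 0.5,0,-0.2,0.4,0, 0.5,0,-0.2,0.4,0, 0.5,0,-0.2,0.4,0, 0.5,0,-0.2,0.4,0, 0.5,0,-0.2,0.4,0]'
python3 -c "
from h import *
s=read_state();print(s['tcp_pos'],s['finger_gap'],s['grasp_force'],s['wrist_force'],s['torque'])"
```

```text
time: 5.3
tcp_pos: [0.5777, -0.187, 0.2171]
tool_rot: [-1.941, -2.47, 0.0]
wrist_force: [-0.1, 0.2, -0.3]
finger_gap: 0.016
grasp_force: 0.0
[ 0.57769448 -0.18702644  0.21709938] 0.016014085627216443 0.0 [-0.10615665  0.15410003 -0.2712707 ] [-0.09630527  0.04337213  0.03542369]
```

```bash
python3 -m pendant '[0.5,0,0,0,0, 0.5,0,0,0,0, 0.5,0,0,0,0, 0.5,0,0,0,0, 0.5,0,0,0,0]'
python3 -m pendant '[0.5,0,0,-0.1,0, 0.5,0,0,-0.2,0, 0.5,0,0,-0.2,0, 0.5,0,0,-0.2,0]'
```

```text
time: 5.8
tcp_pos: [0.5777, -0.187, 0.2171]
tool_rot: [-1.941, -2.47, -0.0]
wrist_force: [-0.4, 0.6, -0.0]
finger_gap: 0.0051
grasp_force: 0.0
time: 6.2
tcp_pos: [0.5777, -0.187, 0.2192]
tool_rot: [1.941, 2.47, 0.0]
wrist_force: [0.5, 0.4, 0.7]
finger_gap: 0.0051
grasp_force: 0.0
```

The fingers closed on nothing, so I'll look.

Run:
```python
from h import *
t=eyes.get_image("top");s=eyes.get_image("scene")
a=cv2.resize(s[170:290,290:410],(500,500),interpolation=cv2.INTER_CUBIC)
cv2.imwrite("pics/n2.png",a)
for n in("scene","top"):
  for q in("pail_grip","pail_bar","pail_base"):print(n,q,[(np.round(r["at"],1).tolist(),round(r["p"],2)) for r in tip_of(n,q)])
st=read_state();T=R.from_rotvec(st["tool_rot"]).as_matrix();print(proj("scene",[st["tcp_pos"]+T@[0,0,.025]]),proj("scene",[st["tcp_pos"]+T@[0,0,.025]+T@[0,-.046,0]]))
```

```text
scene pail_grip [([349.1, 205.7], 0.95), ([271.6, 255.9], 0.88)]
scene pail_bar [([346.1, 230.0], 0.76), ([272.8, 279.3], 0.62), ([347.5, 228.2], 0.33)]
scene pail_base [([347.6, 271.0], 0.96), ([276.4, 318.8], 0.96)]
top pail_grip [([345.5, 314.8], 0.63)]
top pail_bar [([341.1, 312.5], 0.6)]
top pail_base [([339.1, 306.7], 0.53)]
[[347.96365795 211.35816304]] [[337.16753422 221.75999975]]
```

View pics/n2.png

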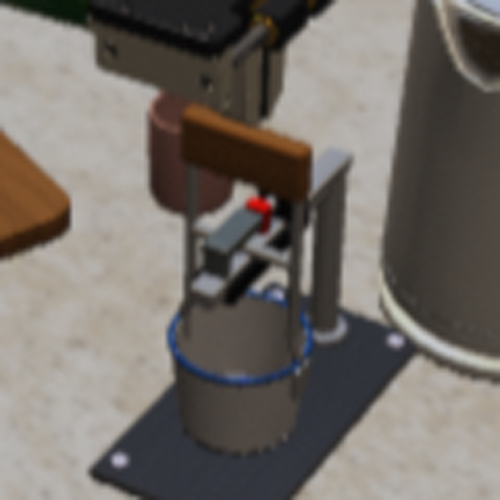

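```bash
python3 - <<'E'
from h import *
tcp=np.array([.5756,-.1825,.2816]);T=R.from_rotvec([-1.932,-2.47,.004]).as_matrix()
for dy in(-.056,-.046,.046,.056):
    p=proj("scene",[tcp+T@[0,dy,.025]])[0];print(dy,p,(p-[270,130])*600/160)
for p in((349.1,205.7),(348.8,207.2)):
    for z in(.2,.21,.22,.23):print(p,z,at_z("scene",p,z))
# plate corners of grip's upper edge now, crop (195,108),(308,148)
s=read_state();T=R.from_rotvec(s["tool_rot"]).as_matrix()
p=proj("scene",[s["tcp_pos"]+T@[x,y,.025] for x in(-.0095,.0095) for y in(-.02,.02)]);print((p-[290,170])*500/120)
# grip at assumed place
ax=np.array([.972,.235,0]);ay=np.array([-.235,.972,0])
for off in(0,-.01,-.02):
  g=np.array([.577,-.186,.205])+off*ax
  print(off,((proj("scene",[g+sx*.007*ax+sy*.038*ay+[0,0,sz*.017] for sx in(-1,1) for sy in(-1,1) for sz in(1,-1)])-[290,170])*500/120).round(0).tolist())
E
python3 -c "
import cv2;from h import *
t=eyes.get_image('top');s=eyes.get_image('scene')
cv2.imwrite('pics/n3.png',np.hstack([cv2.resize(s[190:250,320:380],(400,400),interpolation=2),cv2.resize(t[190:270,300:380],(400,400),interpolation=2)]))"
```

```text
-0.056 [332.78693219 199.47735352] [235.45099572 260.54007568]
-0.046 [335.27378008 197.22914364] [244.7766753  252.10928867]
0.046 [356.855497   177.72541101] [325.70811373 178.97029129]
0.056 [359.06810288 175.72655795] [334.00538579 171.47459233]
(349.1, 205.7) 0.2 [ 0.58901097 -0.17933216  0.2       ]
(349.1, 205.7) 0.21 [ 0.57848865 -0.18921265  0.21      ]
(349.1, 205.7) 0.22 [ 0.56796632 -0.19909314  0.22      ]
(349.1, 205.7) 0.23 [ 0.557444   -0.20897363  0.23      ]
(348.8, 207.2) 0.2 [ 0.58432542 -0.18294178  0.2       ]
(348.8, 207.2) 0.21 [ 0.573869  -0.1927715  0.21     ]
(348.8, 207.2) 0.22 [ 0.56341259 -0.20260121  0.22      ]
(348.8, 207.2) 0.23 [ 0.55295617 -0.21243093  0.23      ]
[[237.75366122 196.52535335]
 [275.67690442 159.53971797]
 [206.8241147  185.3121825 ]
 [245.1686574  148.80440778]]
0 [[297.0, 157.0], [294.0, 210.0], [172.0, 113.0], [172.0, 166.0], [310.0, 144.0], [308.0, 197.0], [186.0, 101.0], [185.0, 153.0]]
-0.01 [[287.0, 167.0], [285.0, 220.0], [162.0, 122.0], [162.0, 175.0], [301.0, 153.0], [298.0, 206.0], [176.0, 110.0], [176.0, 162.0]]
-0.02 [[278.0, 176.0], [275.0, 229.0], [152.0, 131.0], [152.0, 184.0], [291.0, 163.0], [289.0, 216.0], [166.0, 119.0], [166.0, 171.0]]
```

View pics/n3.png

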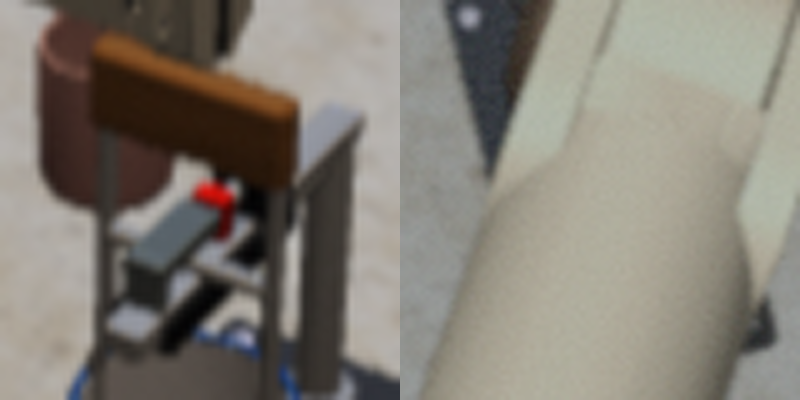

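Run:
```python
from h import *
print("proj origin",proj("scene",[[0,0,0]]),proj("top",[[0,0,0]]))
# plate screws: scene crop1 (75,402),(195,453),(340,287) ; top crop1 (558,427),(713,387),(625,57),(472,97)
S=[(300+a/4,180+b/4) for a,b in((75,402),(195,453),(340,287))]
Tt=[(300+(a-400)/5.263,175+b/5.263) for a,b in((558,427),(713,387),(625,57))]
for a,b in zip(S,Tt):print(tri(a,b))
st=read_state();print(st["joints"],st["tcp_pos"])
for n in("scene","top"):print(recognise(n,"pail_grip"))
```

```text
proj origin [[ 92.06003774 359.85540536]] [[275.22595995 442.09017744]]
(array([ 0.50992216, -0.15901126,  0.01122601]), np.float64(0.00337789861277829))
(array([ 0.52934041, -0.2402661 ,  0.01218756]), np.float64(0.00270103188546956))
(array([ 0.70485489, -0.19766601,  0.01091712]), np.float64(0.003160913716518843))
[ 0.09106421  0.39173802  0.23117401  1.67807021 -0.09915886  1.08331925
  0.59024366] [ 0.57766599 -0.18705921  0.21907169]
[{'rect': [329.7, 194.7, 36.6, 88.3], 'p': 0.71}, {'rect': [256.9, 241.1, 34.9, 89.7], 'p': 0.6}]
[]
```

The cameras agree with known points: the base origin projects onto the pedestal and the plate screws come out at z≈0.011. The gripper, however, appears about 14 px higher than its reported pose projects. I'll move it where both cameras can see it and measure the tool error before trying again.

```bash
python3 -m pendant '[9.18,0,0,-3,0, 9.18,0,0,-7,0, 9.18,0,0,-11,0, 9.18,5,0,-13,0, 9.18,10,0,-13,0, 9.18,15,0,-13,0, 9.18,20,-1,-13,0, 9.18,25,-2,-13,0, 9.18,30,-3,-13,0, 9.18,35,-4,-13,0, 9.18,40,-5,-13,0, 9.18,45,-5,-13,0]'
python3 -m pendant '[9.18,4,0,0,0, 9.18,8,0,0,0, 9.18,12,0,0,0, 9.18,12,0,0,0, 9.18,12,0,0,0, 9.18,12,0,0,0]'
python3 - <<'E'
from h import *
s=eyes.get_image("scene");t=eyes.get_image("top");st=read_state();T=R.from_rotvec(st["tool_rot"]).as_matrix();print(st["tcp_pos"],st["tool_rot"])
out=[]
for n,im in(("scene",s),("top",t)):
    cv2.imwrite(f"pics/raw_{n}.png",im)
    pts=proj(n,[st["tcp_pos"]+T@[0,y,z] for y in(-.056,.056) for z in(.025,-.041)]);c=pts.mean(0).astype(int);x0,y0=max(0,c[0]-50),max(0,c[1]-65);k=5
    a=cv2.resize(im[y0:y0+110,x0:x0+80],(400,550),interpolation=2);print(n,x0,y0,((pts-[x0,y0])*k).round(0).tolist())
    for p in(pts-[x0,y0])*k:cv2.circle(a,tuple(int(v) for v in p),3,(0,0,255),-1)
    out.append(a)
cv2.imwrite("pics/n4.png",np.hstack(out))
E
```

```text
time: 8.0
tcp_pos: [0.4235, 0.2317, 0.3497]
tool_rot: [1.941, 2.469, 0.001]
wrist_force: [1.1, 0.7, -0.4]
finger_gap: 0.0912
grasp_force: 0.0
time: 8.6
tcp_pos: [0.3974, 0.3457, 0.349]
tool_rot: [1.943, 2.468, -0.001]
wrist_force: [0.7, -0.7, -0.7]
finger_gap: 0.0918
grasp_force: 0.0
[0.3975348  0.34548242 0.34921661] [ 1.94445189e+00  2.46684578e+00 -1.39696487e-04]
scene 92 32 [[183.0, 433.0], [155.0, 308.0], [349.0, 349.0], [327.0, 228.0]]
top 43 242 [[316.0, 449.0], [248.0, 468.0], [259.0, 196.0], [188.0, 199.0]]
```

View pics/n4.png

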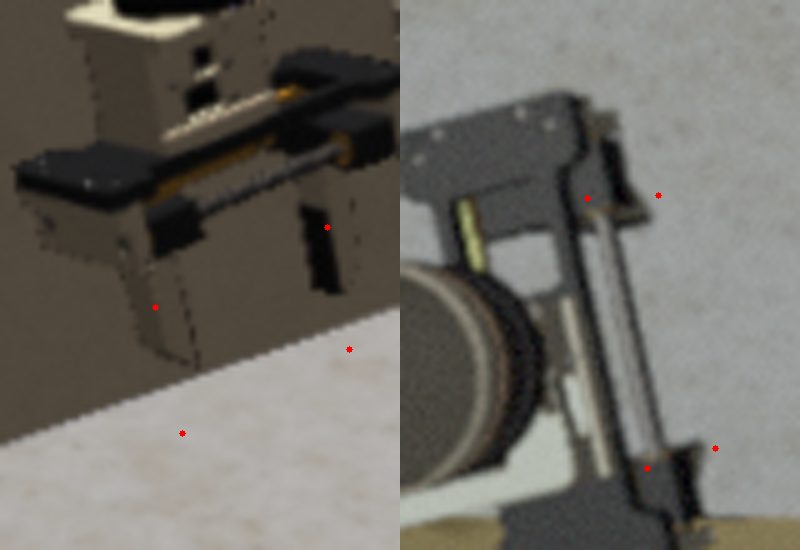

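Run:
```python
from h import *
st=read_state();T=R.from_rotvec(st["tool_rot"]).as_matrix();tip=st["tcp_pos"]+T@[0,0,.025]
for a,b in(((250,322),(277,331)),((250,322),(270,331)),((255,328),(282,331))):
    x,e=tri((92+a[0]/5,32+a[1]/5),(43+b[0]/5,242+b[1]/5));print(x,e,"diff",(x-tip).round(4),"tool",(T.T@(x-tip)).round(4))
```

```text
[0.39357375 0.33363109 0.36534911] 0.007014480629018155 diff [-0.004  -0.0118  0.0411] tool [-0.0106 -0.0066 -0.0411]
[0.39414281 0.33662149 0.36438057] 0.005523169383052498 diff [-0.0034 -0.0089  0.0402] tool [-0.0078 -0.0054 -0.0402]
[0.39405809 0.33221238 0.36258201] 0.005394315706494239 diff [-0.0035 -0.0133  0.0384] tool [-0.0121 -0.0065 -0.0384]
```

The tool really is about 39 mm higher than reported, with only a small lateral error. I'll check it against the earlier pictures and plan the second approach.

Run:
```python
from h import *
for o in(.034,.038,.042):print(o,at_z("scene",(349,172.9),.2566+o)-[.5756,-.1825,0],at_z("scene",(353.7,198.7),.194+o)-[.5777,-.187,0])
# descend-pose plan: reported tcp z .18 -> grasp z .174
print(plan([.577,-.186,.30],13.6),plan([.577,-.186,.174],13.6))
```

```text
0.034 [ 0.00583514 -0.00108693  0.2906    ] [ 0.00832441 -0.0083363   0.228     ]
0.038 [ 0.00106032 -0.00558894  0.2946    ] [ 0.0039604  -0.01235681  0.232     ]
0.042 [-0.00371451 -0.01009095  0.2986    ] [-0.00040361 -0.01637731  0.236     ]
([-55.87, 5.04, 4.35], np.float64(-0.1)) ([-55.86, 5.03, 16.95], np.float64(-0.1))
```

```bash
python3 -m pendant '[9.18,-5,0,0,0, 9.18,-10,1,0,0, 9.18,-15,1,0,0, 9.18,-20,2,0,0, 9.18,-25,2,0,0, 9.18,-30,3,0,0, 9.18,-35,4,0,0, 9.18,-40,5,0,0, 9.18,-45,5,0,0, 9.18,-50,5,0,0, 9.18,-54,5,1,0, 9.18,-55.3,5,3,0]'
python3 -m pendant '[9.18,0,0,1,0, 9.18,0,0,1,0, 9.18,0,0,1,0, 9.18,0,0,1,0]'
python3 - <<'E'
from h import *
print(plan([.577,-.180,.174],13.6),read_state()["tcp_pos"])
E
```

```text
time: 9.9
tcp_pos: [0.5757, -0.1874, 0.3206]
tool_rot: [1.95, 2.456, -0.002]
wrist_force: [-0.2, -0.4, -1.1]
finger_gap: 0.0914
grasp_force: 0.0
time: 10.3
tcp_pos: [0.5765, -0.1768, 0.3103]
tool_rot: [1.938, 2.471, 0.002]
wrist_force: [0.0, -0.2, 0.0]
finger_gap: 0.0918
grasp_force: 0.0
([-0.32, -0.05, 13.03], np.float64(0.2)) [ 0.57653373 -0.17684429  0.31033924]
```

```bash
python3 -m pendant '[9.18,-0.3,0,3,0, 9.18,-0.3,0,6,0, 9.18,-0.3,0,9,0, 9.18,-0.3,0,10.5,0, 9.18,-0.3,0,11.2,0, 9.18,-0.3,0,11.2,0, 9.18,-0.3,0,11.2,0]'
python3 -m pendant '[9.18,0,0,0.6,0, 9.18,0,0,1.2,0, 9.18,0,0,1.8,0, 9.18,0,0,1.8,0, 9.18,0,0,1.8,0]'
```

```text
time: 11.0
tcp_pos: [0.5777, -0.1816, 0.1986]
tool_rot: [1.94, 2.468, 0.002]
wrist_force: [1.0, 0.0, -0.5]
finger_gap: 0.0917
grasp_force: 0.0
time: 11.5
tcp_pos: [0.5764, -0.1814, 0.1788]
tool_rot: [-1.941, -2.469, 0.0]
wrist_force: [-0.4, -1.0, 0.2]
finger_gap: 0.0917
grasp_force: 0.0
```

Now I check from near before closing.

Run:
```python
from h import *
s=eyes.get_image("scene")
cv2.imwrite("pics/n5.png",cv2.resize(s[165:255,305:395],(600,600),interpolation=2))
```

```text
(no output)
```

View pics/n5.png

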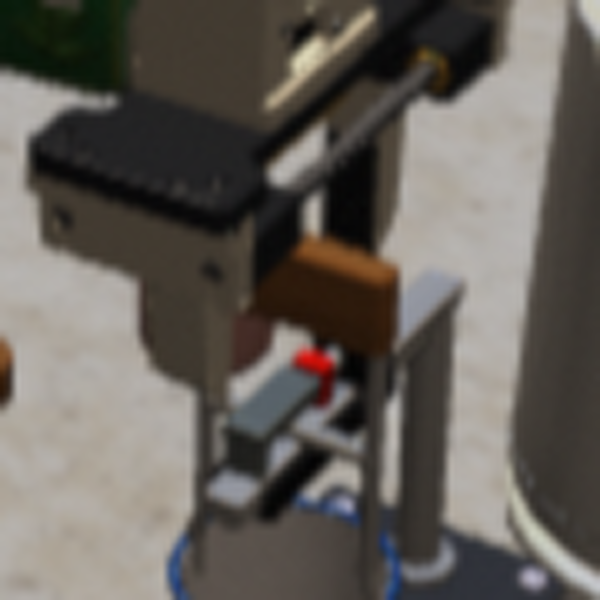

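The fingers now straddle the grip, the near finger in front at crop (185,300–395). They sit about 10 mm too far towards +y and 5 mm low. I correct that and close.

```bash
python3 -m pendant '[9.18,-0.5,0,-0.5,0, 9.18,-1,0,-0.5,0, 6,-1,0,-0.5,0, 4,-1,0,-0.5,0, 3,-1,0,-0.5,0, 2.5,-1,0,-0.5,0, 2,-1,0,-0.5,0, 2,-1,0,-0.5,0, 2,-1,0,-0.5,0, 2,-1,0,-0.5,0]'
python3 -m pendant '[1.7,0,0,0,0, 1.5,0,0,0,0, 1.3,0,0,0,0, 1,0,0,0,0, 0.5,0,0,0,0, 0.5,0,0,0,0, 0.5,0,0,0,0, 0.5,0,0,0,0]'
python3 -c "
from h import *
s=read_state();print(s['tcp_pos'],s['finger_gap'],s['grasp_force'],s['wrist_force'],s['torque'])"
```

```text
time: 12.55
tcp_pos: [0.5789, -0.1911, 0.1841]
tool_rot: [-1.941, -2.47, -0.0]
wrist_force: [-0.0, -0.1, -0.0]
finger_gap: 0.0322
grasp_force: 0.0
time: 13.35
tcp_pos: [0.5791, -0.1912, 0.1842]
tool_rot: [1.941, 2.47, 0.0]
wrist_force: [0.8, 1.4, 0.3]
finger_gap: 0.0136
grasp_force: 30.0
[ 0.57908981 -0.19116479  0.18418929] 0.01364777344710108 29.99169409275055 [0.78372565 1.4415551  0.27526847] [-0.0610373  -0.19359967 -0.00646146]
```

Gripped at 13.6 mm with 30 N. I lift 2 mm and then press towards +x (tool +y).

```bash
python3 -m pendant '[0.5,0,0,-0.1,0, 0.5,0,0,-0.2,0, 0.5,0,0,-0.2,0, 0.5,0,0,-0.2,0]'
python3 -m pendant '[0.5,0,0.1,0,0, 0.5,0,0.2,0,0, 0.5,0,0.3,0,0, 0.5,0,0.4,0,0, 0.5,0,0.4,0,0]'
python3 -m pendant '[0.5,0,0.1,0,0, 0.5,0,0.2,0,0, 0.5,0,0.3,0,0, 0.5,0,0.3,0,0, 0.5,0,0.3,0,0]'
```

```text
time: 13.75
tcp_pos: [0.5786, -0.1912, 0.1859]
tool_rot: [-1.941, -2.469, 0.0]
wrist_force: [-0.5, -0.7, -1.7]
finger_gap: 0.0141
grasp_force: 30.0
time: 14.25
tcp_pos: [0.583, -0.1901, 0.1861]
tool_rot: [-1.941, -2.47, -0.0]
wrist_force: [0.6, 0.2, -1.4]
finger_gap: 0.0139
grasp_force: 30.0
time: 14.75
tcp_pos: [0.5857, -0.1895, 0.1861]
tool_rot: [-1.941, -2.47, 0.0]
wrist_force: [-0.1, 0.3, -2.5]
finger_gap: 0.0139
grasp_force: 30.0
```

```bash
python3 -m pendant '[0.5,0,0.1,0,0, 0.5,0,0.2,0,0, 0.5,0,0.3,0,0, 0.5,0,0.3,0,0, 0.5,0,0.3,0,0]'
python3 -m pendant '[0.5,0,0.1,0,0, 0.5,0,0.2,0,0, 0.5,0,0.3,0,0, 0.5,0,0.3,0,0, 0.5,0,0.3,0,0]'
```

```text
time: 15.25
tcp_pos: [0.5887, -0.1888, 0.1861]
tool_rot: [-1.941, -2.47, 0.0]
wrist_force: [-0.2, -0.4, -1.9]
finger_gap: 0.0135
grasp_force: 30.0
time: 15.75
tcp_pos: [0.5916, -0.1881, 0.1861]
tool_rot: [-1.941, -2.47, 0.0]
wrist_force: [-0.1, 1.1, -2.4]
finger_gap: 0.0137
grasp_force: 30.0
```

```bash
python3 -m pendant '[0.5,0,0.1,0,0, 0.5,0,0.2,0,0, 0.5,0,0.3,0,0, 0.5,0,0.3,0,0, 0.5,0,0.3,0,0]'
python3 -m pendant '[0.5,0,0.1,0,0, 0.5,0,0.2,0,0, 0.5,0,0.2,0,0, 0.5,0,0.2,0,0]'
python3 -c "
from h import *
s=read_state();print(s['tcp_pos'],s['wrist_force'],s['torque'])"
```

```text
time: 16.25
tcp_pos: [0.5939, -0.1876, 0.186]
tool_rot: [-1.941, -2.469, 0.001]
wrist_force: [-3.7, 0.4, -0.7]
finger_gap: 0.0137
grasp_force: 30.0
time: 16.65
tcp_pos: [0.5962, -0.1871, 0.186]
tool_rot: [-1.941, -2.47, 0.001]
wrist_force: [-3.9, -1.7, 0.2]
finger_gap: 0.0138
grasp_force: 30.0
[ 0.5962209  -0.18706063  0.1860402 ] [-3.94870194 -1.66209203  0.17763675] [-0.28875761  1.09871873  0.01315777]
```

Contact with the keeper: the force is 3.7 N and rising. From here I go in 1 mm steps to the stop.

```bash
python3 -m pendant '[0.5,0,0.1,0,0, 0.5,0,0.1,0,0, 0.5,0,0.1,0,0]'
python3 -m pendant '[0.5,0,0.1,0,0, 0.5,0,0.1,0,0, 0.5,0,0.1,0,0]'
```

```text
time: 16.95
tcp_pos: [0.5973, -0.1868, 0.186]
tool_rot: [-1.941, -2.47, 0.0]
wrist_force: [-4.6, -0.9, -0.3]
finger_gap: 0.0139
grasp_force: 30.0
time: 17.25
tcp_pos: [0.5982, -0.1866, 0.186]
tool_rot: [-1.941, -2.47, 0.0]
wrist_force: [-5.0, -1.5, 0.4]
finger_gap: 0.0139
grasp_force: 30.0
```

```bash
python3 -m pendant '[0.5,0,0.1,0,0, 0.5,0,0.1,0,0, 0.5,0,0.1,0,0]'
```

```text
time: 17.55
tcp_pos: [0.5992, -0.1863, 0.186]
tool_rot: [-1.941, -2.47, 0.0]
wrist_force: [-4.5, -1.7, 0.4]
finger_gap: 0.0141
grasp_force: 30.0
```

```bash
python3 -m pendant '[0.5,0,0.05,0,0, 0.5,0,0.05,0,0, 0.5,0,0.05,0,0]'
python3 -c "
from h import *
for i in range(3):
  eyes.get_calibration('top');s=read_state();print(s['tcp_pos'],s['wrist_force'],s['torque'])"
```

```text
time: 17.85
tcp_pos: [0.5995, -0.1863, 0.186]
tool_rot: [-1.941, -2.469, 0.001]
wrist_force: [-4.9, -1.6, 0.8]
finger_gap: 0.0138
grasp_force: 30.0
[ 0.59945196 -0.18626953  0.18601515] [-4.88432728 -1.5804565   0.82013258] [-0.49082704  1.46808608  0.02280619]
[ 0.59945196 -0.18626953  0.18601515] [-4.88432728 -1.5804565   0.82013258] [-0.49082704  1.46808608  0.02280619]
[ 0.59945196 -0.18626953  0.18601515] [-4.88432728 -1.5804565   0.82013258] [-0.49082704  1.46808608  0.02280619]
```

```bash
python3 -m pendant '[0.5,0,0.05,0,0, 0.5,0,0.05,0,0, 0.5,0,0.05,0,0]'
```

```text
time: 18.15
tcp_pos: [0.5996, -0.1863, 0.186]
tool_rot: [-1.941, -2.469, 0.001]
wrist_force: [-6.3, -1.3, 0.4]
finger_gap: 0.0138
grasp_force: 30.0
```

It's at the stop: 6.3 N and no further travel. Now I lift while keeping it pressed, checking the force.

```bash
python3 -m pendant '[0.5,0,0,-0.1,0, 0.5,0,0,-0.2,0, 0.5,0,0,-0.3,0, 0.5,0,0,-0.3,0]'
```

```text
time: 18.55
tcp_pos: [0.5994, -0.1858, 0.1882]
tool_rot: [-1.94, -2.468, 0.002]
wrist_force: [-5.1, -1.3, -6.6]
finger_gap: 0.0136
grasp_force: 30.0
```

```bash
python3 -m pendant '[0.5,0,0,-0.1,0, 0.5,0,0,-0.2,0, 0.5,0,0,-0.3,0, 0.5,0,0,-0.3,0]'
```

```text
time: 18.95
tcp_pos: [0.5994, -0.1857, 0.1913]
tool_rot: [-1.94, -2.468, 0.001]
wrist_force: [-5.6, -1.6, -4.6]
finger_gap: 0.0137
grasp_force: 30.0
```

```bash
python3 -m pendant '[0.5,0,0,-0.1,0, 0.5,0,0,-0.2,0, 0.5,0,0,-0.3,0, 0.5,0,0,-0.4,0, 0.5,0,0,-0.4,0]'
```

```text
time: 19.45
tcp_pos: [0.5994, -0.1856, 0.1953]
tool_rot: [-1.94, -2.468, 0.001]
wrist_force: [-5.1, -1.1, -4.6]
finger_gap: 0.0131
grasp_force: 30.0
```

```bash
python3 -m pendant '[0.5,0,0,-0.1,0, 0.5,0,0,-0.2,0, 0.5,0,0,-0.3,0, 0.5,0,0,-0.4,0, 0.5,0,0,-0.4,0]'
```

```text
time: 19.95
tcp_pos: [0.5994, -0.1856, 0.1993]
tool_rot: [-1.94, -2.468, 0.001]
wrist_force: [-6.0, 0.1, -5.2]
finger_gap: 0.0134
grasp_force: 30.0
```

```bash
python3 -m pendant '[0.5,0,0,-0.1,0, 0.5,0,0,-0.2,0, 0.5,0,0,-0.3,0, 0.5,0,0,-0.4,0, 0.5,0,0,-0.5,0, 0.5,0,0,-0.6,0, 0.5,0,0,-0.7,0, 0.5,0,0,-0.8,0, 0.5,0,0,-0.8,0]'
```

```text
time: 20.85
tcp_pos: [0.601, -0.1858, 0.2086]
tool_rot: [1.94, 2.469, 0.001]
wrist_force: [0.3, -1.6, -1.6]
finger_gap: 0.014
grasp_force: 30.0
```

```bash
python3 -m pendant '[0.5,0,0,-0.2,0, 0.5,0,0,-0.4,0, 0.5,0,0,-0.6,0, 0.5,0,0,-0.8,0, 0.5,0,0,-0.8,0, 0.5,0,0,-0.8,0]'
python3 - <<'E'
from h import *
for n in("scene","top"):
  eyes.get_image(n)
  for q in("pail_grip","pail_bar","pail_base"):print(n,q,[(np.round(r["at"],1).tolist(),round(r["p"],2)) for r in tip_of(n,q)])
b=np.array([.5994,-.1858,0])
print([proj("scene",[b+[0,0,z]])[0].round(1) for z in(.237,.175,.051)])
print(read_state()["wrist_force"])
E
```

```text
time: 21.45
tcp_pos: [0.6003, -0.186, 0.2162]
tool_rot: [1.941, 2.47, 0.0]
wrist_force: [0.3, -0.0, -2.8]
finger_gap: 0.014
grasp_force: 30.0
scene pail_grip [([269.2, 257.4], 0.75), ([349.8, 188.7], 0.56), ([346.8, 229.0], 0.51)]
scene pail_bar [([275.7, 279.1], 0.91), ([352.8, 212.6], 0.61)]
scene pail_base [([273.8, 320.2], 0.76), ([354.5, 257.6], 0.61)]
top pail_grip [([344.2, 315.4], 0.77)]
top pail_bar [([345.5, 312.2], 0.77), ([266.7, 180.6], 0.37)]
top pail_base [([341.4, 307.7], 0.67)]
[array([354.9, 191.2]), array([354.1, 214.1]), array([352.6, 256.2])]
[ 0.02852194  0.24142784 -2.27297351]
```

The bar is clear of the nose at about z≈0.175. I withdraw level along -x (tool -y) in small steps.

```bash
python3 -m pendant '[0.5,0,-0.5,0,0, 0.5,0,-1.2,0,0, 0.5,0,-2,0,0, 0.5,0,-3,0,0, 0.5,0,-4,0,0, 0.5,0,-5,0,0, 0.5,0,-5,0,0]'
python3 -m pendant '[0.5,0,-1,0,0, 0.5,0,-2,0,0, 0.5,0,-3.5,0,0, 0.5,0,-5,0,0, 0.5,0,-6.5,0,0, 0.5,0,-7.3,0,0, 0.5,0,-7.8,0,0, 0.5,0,-7.8,0,0]'
```

```text
time: 22.55
tcp_pos: [0.5499, -0.1988, 0.2163]
tool_rot: [-1.943, -2.468, 0.001]
wrist_force: [0.1, -0.5, -1.5]
finger_gap: 0.0138
grasp_force: 30.0
time: 23.35
tcp_pos: [0.4755, -0.2165, 0.2163]
tool_rot: [1.942, 2.469, 0.0]
wrist_force: [-0.1, -0.0, -2.1]
finger_gap: 0.0136
grasp_force: 30.0
```

```bash
python3 -m pendant '[0.5,0,0,-1,0, 0.5,0,0,-2.5,0, 0.5,0,0,-4.5,0, 0.5,0,0,-6.5,0, 0.5,0,0,-8,0, 0.5,0,0,-9,0, 0.5,0,0,-9,0]'
python3 - <<'E'
from h import *
print(plan([.590,.1885,.294]),at_z("top",(198.2,230.8),.022),at_z("scene",(253.7,203),.022),read_state()["wrist_force"])
E
```

```text
time: 24.05
tcp_pos: [0.4773, -0.2164, 0.308]
tool_rot: [1.939, 2.468, 0.002]
wrist_force: [0.2, -0.5, -2.6]
finger_gap: 0.0138
grasp_force: 30.0
([36.67, 20.53, 0.79], 0) [0.58316318 0.20457806 0.022     ] [0.59326366 0.19383501 0.022     ] [ 0.22329198 -0.45546377 -2.5574533 ]
```

```bash
python3 -m pendant '[0.5,1,0,0,0, 0.5,3,0,0,0, 0.5,6,0,0,0, 0.5,9,1,0,0, 0.5,12,3,0,0, 0.5,15,5,0,0, 0.5,18,7,0,0, 0.5,21,9,0,0, 0.5,24,11,0,0, 0.5,27,13,0,0, 0.5,30,15,0,0, 0.5,32,17,0,0]'
python3 -m pendant '[0.5,2,1,0,0, 0.5,3.5,2,0,0, 0.5,4.4,3,0,0, 0.5,4.8,3.5,0,0, 0.5,4.8,3.5,0,0, 0.5,4.8,3.5,0,0, 0.5,4.8,3.5,0,0]'
python3 - <<'E'
from h import *
P={}
for n in("scene","top"):
  im=eyes.get_image(n);cv2.imwrite(f"pics/b_{n}.png",im)
  for q in("pail_grip","pail_base","board_top"):P[n,q]=tip_of(n,q);print(n,q,[(np.round(r["at"],1).tolist(),round(r["p"],2)) for r in P[n,q]])
st=read_state();print(st["tcp_pos"],plan([.590,.190,.2]))
b=st["tcp_pos"]+[-.002,.005,0]
for n in("scene","top"):print(n,proj(n,[[b[0],b[1],st["tcp_pos"][2]+d] for d in(.021,-.165)]).round(1).tolist())
E
```

```text
time: 25.25
tcp_pos: [0.5641, 0.1388, 0.3047]
tool_rot: [-1.936, -2.471, 0.002]
wrist_force: [0.3, 0.7, -1.9]
finger_gap: 0.0137
grasp_force: 30.0
time: 25.95
tcp_pos: [0.5882, 0.1883, 0.3062]
tool_rot: [1.943, 2.468, -0.001]
wrist_force: [0.5, 0.4, -1.9]
finger_gap: 0.0137
grasp_force: 30.0
scene pail_grip [([270.8, 256.0], 0.8), ([243.1, 102.7], 0.74)]
scene pail_base [([250.6, 171.1], 0.79), ([276.1, 320.8], 0.75), ([337.3, 213.4], 0.44), ([242.4, 104.8], 0.29)]
scene board_top [([255.3, 205.0], 0.71)]
top pail_grip [([345.4, 314.3], 0.86), ([171.2, 218.3], 0.7)]
top pail_base [([339.4, 230.2], 0.17)]
top board_top [([200.6, 231.0], 0.82)]
[0.58822043 0.18970074 0.30623148] ([-0.01, 0.18, 10.02], 0)
scene [[241.8, 103.5], [247.9, 167.4]]
top [[168.8, 218.0], [190.8, 225.8]]
```

The pail is over the board centre, with predictions and detections agreeing within about 3 px. I lower it, quickly and then gently.

```bash
python3 -m pendant '[0.5,0,0.1,1.5,0, 0.5,0,0.1,4,0, 0.5,0,0.1,6.5,0, 0.5,0,0.1,8.5,0, 0.5,0,0.1,9.8,0, 0.5,0,0.1,10.6,0, 0.5,0,0.1,11,0, 0.5,0,0.1,11,0, 0.5,0,0.1,11,0]'
python3 -m pendant '[0.5,0,0,0.1,0, 0.5,0,0,0.2,0, 0.5,0,0,0.3,0, 0.5,0,0,0.3,0]'
```

```text
time: 27.25
tcp_pos: [0.5899, 0.1902, 0.197]
tool_rot: [1.941, 2.469, 0.002]
wrist_force: [-0.7, 0.1, -2.1]
finger_gap: 0.0138
grasp_force: 30.0
time: 27.65
tcp_pos: [0.5891, 0.19, 0.1931]
tool_rot: [-1.941, -2.47, 0.0]
wrist_force: [-0.5, -0.6, -3.1]
finger_gap: 0.0138
grasp_force: 30.0
```

```bash
python3 -m pendant '[0.5,0,0,0.1,0, 0.5,0,0,0.2,0, 0.5,0,0,0.3,0, 0.5,0,0,0.3,0]'
```

```text
time: 28.05
tcp_pos: [0.589, 0.19, 0.1899]
tool_rot: [-1.941, -2.47, 0.001]
wrist_force: [1.2, 0.3, -2.8]
finger_gap: 0.0142
grasp_force: 30.0
```

```bash
python3 -m pendant '[0.5,0,0,0.05,0, 0.5,0,0,0.1,0, 0.5,0,0,0.15,0, 0.5,0,0,0.15,0]'
```

```text
time: 28.45
tcp_pos: [0.5891, 0.19, 0.1885]
tool_rot: [-1.941, -2.47, 0.0]
wrist_force: [0.2, 0.2, -2.4]
finger_gap: 0.0137
grasp_force: 30.0
```

```bash
python3 -m pendant '[0.5,0,0,0.05,0, 0.5,0,0,0.1,0, 0.5,0,0,0.1,0]'
```

```text
time: 28.75
tcp_pos: [0.5892, 0.19, 0.1875]
tool_rot: [-1.941, -2.47, 0.0]
wrist_force: [-0.3, -0.2, -2.8]
finger_gap: 0.0142
grasp_force: 30.0
```

```bash
python3 -m pendant '[0.5,0,0,0.05,0, 0.5,0,0,0.1,0, 0.5,0,0,0.1,0]'
```

```text
time: 29.05
tcp_pos: [0.5893, 0.1901, 0.1869]
tool_rot: [1.941, 2.47, 0.001]
wrist_force: [0.0, -0.4, 0.4]
finger_gap: 0.0135
grasp_force: 30.0
```

```bash
python3 -m pendant '[0.5,0,0,0.05,0, 0.5,0,0,0.05,0, 0.5,0,0,0.05,0]'
```

```text
time: 29.35
tcp_pos: [0.5895, 0.1903, 0.1869]
tool_rot: [1.941, 2.47, 0.002]
wrist_force: [-1.9, 0.5, 5.4]
finger_gap: 0.0137
grasp_force: 30.0
```

The foot is on the board. I ease back and open slowly.

```bash
python3 -m pendant '[0.5,0,0,-0.05,0, 0.5,0,0,-0.05,0, 1.3,0,0,-0.05,0, 1.5,0,0,-0.05,0, 1.7,0,0,-0.05,0, 2,0,0,-0.05,0, 2.5,0,0,-0.05,0, 3.5,0,0,-0.05,0, 5,0,0,-0.05,0, 7,0,0,-0.05,0, 9,0,0,-0.05,0, 9,0,0,-0.05,0]'
python3 -m pendant '[9,0,0,0,0, 9,0,0,0,0, 9,0,0,0,0, 9,0,0,0,0, 9,0,0,-1,0, 9,0,0,-2.5,0, 9,0,0,-5,0, 9,0,0,-8,0, 9,0,0,-11,0, 9,0,0,-14,0, 9,0,0,-16,0, 9,0,0,-16,0]'
python3 -m pendant '[9,3,-4,0,0, 9,5,-8,0,0, 9,8,-11,0,0, 9,11,-14,0,0, 9,14,-17,0,0, 9,17,-20,0,0, 9,19,-22,0,0, 9,19,-22,0,0, 9,19,-22,0,0]'
python3 - <<'E'
from h import *
s=eyes.get_image("scene");t=eyes.get_image("top")
for n in("scene","top"):
  for q in("pail_grip","pail_base","board_top","blue_mug","rose_cup","tomato_tin"):print(n,q,[(np.round(r["at"],1).tolist(),round(r["p"],2)) for r in tip_of(n,q)])
cv2.imwrite("pics/n6.png",np.hstack([cv2.resize(s[120:280,180:340],(400,400),interpolation=2),cv2.resize(t[160:290,140:270],(400,400),interpolation=2)]))
E
```

```text
time: 30.55
tcp_pos: [0.5892, 0.19, 0.1866]
tool_rot: [-1.941, -2.47, -0.0]
wrist_force: [0.2, 1.0, 0.6]
finger_gap: 0.0604
grasp_force: 0.0
time: 31.75
tcp_pos: [0.5912, 0.1907, 0.3523]
tool_rot: [1.939, 2.466, 0.012]
wrist_force: [1.0, 0.3, 0.1]
finger_gap: 0.0901
grasp_force: 0.0
time: 32.65
tcp_pos: [0.3303, 0.3226, 0.3468]
tool_rot: [1.939, 2.471, 0.001]
wrist_force: [0.2, -0.2, -0.5]
finger_gap: 0.0897
grasp_force: 0.0
scene pail_grip [([271.9, 256.3], 0.95), ([245.5, 143.9], 0.71)]
scene pail_base [([275.7, 322.4], 0.85), ([254.7, 205.9], 0.56), ([338.7, 213.6], 0.47)]
scene board_top [([252.9, 207.4], 0.9), ([243.7, 145.1], 0.37)]
scene blue_mug [([245.6, 277.7], 0.84), ([344.5, 226.8], 0.37)]
scene rose_cup [([339.9, 215.0], 0.56)]
scene tomato_tin [([428.7, 340.3], 0.62), ([247.7, 169.7], 0.18)]
top pail_grip [([344.9, 313.0], 0.95), ([183.4, 223.9], 0.62)]
top pail_base [([340.9, 307.1], 0.92)]
top board_top [([191.1, 225.4], 0.69), ([198.6, 231.5], 0.68)]
top blue_mug [([275.3, 296.3], 0.97), ([201.6, 229.1], 0.64), ([200.6, 228.8], 0.36)]
top rose_cup [([268.7, 179.8], 0.6)]
top tomato_tin [([434.6, 236.2], 0.93), ([183.6, 227.8], 0.51)]
```

View pics/n6.png

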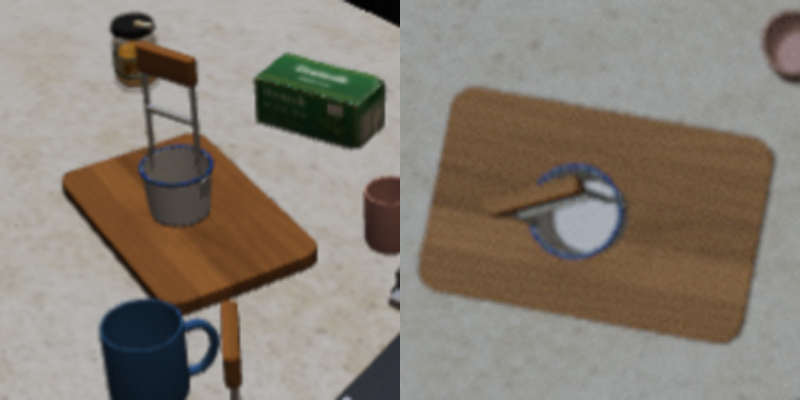

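The picture shows the pail upright on the board. Its rim is at top-crop (578,211), and about 17 px of parallax puts the foot at (595,212), against the board centre at (597,214). The mug, cup and tin haven't moved, and the gripper is clear.

```bash
python3 -c "
from h import *
print(robot.hand_in())"
```

```text
the job is handed in; nothing more can be done
None
```

I took the white pail off the safety hook with the keeper held fully back and stood it upright in the middle of the chopping board, leaving the mug, cup and tin in place; my first grasp missed because the gripper sat about 39 mm higher than it reported, so I corrected for that, and the job is handed in.

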